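# Return the fallen spray bottle to the tool turntable, nozzle out

### The job

Stand the fallen spray bottle upright on the bare bench and let go of it, then pick it up again by its head and set it down gently on the turntable's round rubber pad, wholly on the pad, with its nozzle facing straight out from the turntable's centre. Once it stands there released, turn the turntable until the pad is lined up with the pointed tab of the base, and let go with the bottle still standing in its place on the pad, nozzle outwards. Leave the torque wrench, the silicone grip and the tin where they lie.

Things in the scene. Friction and masses are not known exactly. Their poses are not given: they have to be found in the camera images.
- bottle_center (a point): Centre of the yellow trigger spray bottle (0.3 kg, bottom-heavy, 190 mm tall), loose, starts lying on a broad side. On its axis, 95 mm above the foot; 24 mm above the bench when lying. Axes: z foot to head, x towards the nozzle's side, y across the thickness (vertical when lying). Body: rounded block 60 mm in x, 48 mm in y, 0 to 122 mm above its flat foot; shoulder and 32 mm round neck above.
- bottle_head (a point): Centre of the white bottle head, on the bottle's axis, 171 mm above the foot; axes as bottle_center. A block 30 mm thick in y with flat sides to pinch, from 30 mm behind to 45 mm ahead of the axis in x, 152 to 190 mm above the foot. A bent trigger (10 mm thick) hangs under its front, reaching 52 mm ahead of the axis at 110 mm above the foot.
- bottle_nozzle (a point): Tip of the bottle's nozzle: 59 mm ahead of the bottle's axis (along its x), 176 mm above its foot. Same axes as bottle_center.
- turntable: Round aluminium disc, 300 mm diameter, 16 mm thick, turning either way (to 3 rad from lined up) about its vertical axis with slight friction (0.12 N m); stays where left. Origin: centre of its underside, 14 mm above the bench; metal top 30 mm above the bench. z up, x from the centre outwards through the middle of the rubber pad. A central column carries the handle.
- cup (a point): Top centre of one of two tool cups fixed on the turntable (56 mm diameter, 70 mm tall, this one holding a pipe wrench), 108 mm to the turntable's +y and 22 mm to -x from its centre, 100 mm above the bench. The other cup mirrors it at -y, holding screwdrivers. The tools reach at most 206 mm above the bench.
- pad (a point): Centre of the top of the round black rubber pad (110 mm diameter, 2 mm thick) on the turntable, 90 mm from the turntable's centre, 32 mm above the bench. Axes as the turntable: x outwards from the centre.
- handle (a point): Centre of the turntable's handle: a flat aluminium bar 70 mm long (along the turntable's x, towards the pad), 16 mm thick (along its y), 34 mm high, on the central column (28 mm diameter, 12 mm just under the bar); this point lies on the turning axis, 221 mm above the bench and 17 mm below the bar's top.
- pointer (a point): Tip of the dark steel pointed tab that sticks out of the fixed turntable base beyond the disc's edge, 195 mm from the turning axis and 30 mm above the bench. Its x axis points from the turning axis outwards through the tab. The pad is lined up when the turntable's x points the same way as this x.
- torque_wrench: Bystander: torque wrench, about 200 mm long, lying on the bench beyond the bottle; origin under its middle.
- silicone_grip: Bystander: green silicone grip sleeve, 115 x 36 x 27 mm, lying on the bench; origin under its middle.
- tin: Bystander: closed steel tin, 72 mm diameter, 75 mm tall, standing on the bench; origin under its middle.
There are look-alikes about, which are no part of the job. Leave any blue look-alike of the part that bears bottle_center alone.

How it is judged (in metres and radians):
On the way, in this order (a step that is already met when the one before it is completed fails the run):
1. the bottle stands upright on the bare bench, let go (angle between bottle_center's own z axis and vertical below 0.08 rad and height (world z) of bottle_center between 0.088 and 0.102 m and contact force between the fingers and bottle below 0.1 N and linear speed of bottle below 0.03 m/s), for 0.2 s.
2. the bottle is held up off the bench by its head (distance between the grasp point and bottle_head below 0.04 m and height (world z) of bottle_center above 0.105 m and contact force between the fingers and bottle above 1 N), for 0.1 s.
3. the bottle stands on the pad, nozzle outwards, let go, the turntable not yet lined up (angle between bottle_center's own z axis and vertical below 0.08 rad and z of bottle_center in the frame of pad between 0.088 and 0.102 m and horizontal distance between bottle_center and pad below 0.02 m and x of bottle_nozzle in the frame of pad above 0.03 m and angle between the x axis of bottle_center and the x axis of turntable, either way round below 0.25 rad and angle between the x axis of pointer and the x axis of turntable, either way round above 0.2 rad and contact force between the fingers and bottle below 0.1 N and linear speed of bottle below 0.03 m/s), for 0.2 s.
At the end, for the whole second after the job is handed in: The bottle stands upright (within 0.08 rad) on the rubber pad, its axis within 20 mm of the pad's centre and its nozzle facing outwards within 0.25 rad (14 degrees) of straight out; the turntable's pad is lined up with the base's pointed tab within 0.14 rad (8 degrees); all is released and at rest (angle between bottle_center's own z axis and vertical below 0.08 rad and z of bottle_center in the frame of pad between 0.088 and 0.102 m and horizontal distance between bottle_center and pad below 0.02 m and x of bottle_nozzle in the frame of pad above 0.03 m and angle between the x axis of bottle_center and the x axis of turntable, either way round below 0.25 rad and angle between the x axis of pointer and the x axis of turntable, either way round below 0.14 rad and horizontal distance between pointer and pad below 0.13 m and linear speed of bottle below 0.02 m/s and angular speed of turntable below 0.05 rad/s); the robot touches nothing.
It fails at once if a bystander (torque wrench, silicone grip, tin) is moved more than 20 mm (distance of any of torque_wrench, silicone_grip, tin from where it was at the start of the episode above 0.02 m).
It fails at once if the bottle is banged down on the turntable (over 60 N) (contact force between bottle and turntable above 60 N).
It also fails if it takes over 72 s, if anything falls off the work surface, if the arm or the gripper's body presses on something with over 40 N, if the wrist force passes 120 N, or if a joint passes its speed limit or range.

### The arm

A 6-joint arm with a two-finger parallel gripper is mounted at the origin on the work surface. World frame = base frame: x ahead of the robot, y to its left, z up, the work surface at z = 0. Lengths are in m, angles in degrees, forces in N, time in s.
With the tool pointing down it reaches from about 0.4 to 0.825 m from the base axis. Payload 7 kg.
Tool frame: the origin (TCP) lies midway between the tips of the shut fingers; the grasp point (between the pads) lies hold_point_z behind it (hold_point_z is the distance from the TCP to the grasp point, in m); z points along the fingers, y is the line along which they close (so a half turn about z gives the same grasp; the last joint's range is limited). The gripper opens to 88 mm and grips with 3 to 60 N. Pads are 19 mm wide; open, the fingers measure 130 mm over their backs; the gripper's body (78 mm by 193 mm) begins 47 mm behind the grasp point.
Start: joints at [80.392, 20.546, 0.682, 0, -70.136, -16.507], TCP at [0.297, 0.606, 0.19] pointing down, gripper open.
Joint ranges: [-176.03, 176.03], [-82.01, 121.73], [-58.28, 71.71], [-173.87, 95.51], [-174.79, -0.11], [-173.66, 173.66]. Speed limits (degrees/s): [136.94, 136.94, 172.46, 180, 180, 180].

### API

Orientations are given as [roll, pitch, yaw] about the fixed x, y, z axes, in that order (R = Rz(yaw) Ry(pitch) Rx(roll)).
In Python, from plant import * gives the robot as it stands.
- The arm moves only by the tool step_arm, never from a script. Its argument "steps" is a list that holds one entry, the list of rows, each a list of 6 numbers: the shift along the tool's x, y, z scaled (see below), then the turn, a rotation vector about the tool's x, y, z scaled (see below). In form: [[[tx, ty, tz, wx, wy, wz], ...]]. A call has 1 to 20 rows; each row is the pose to reach, as a shift and turn from the pose commanded when the call began, along the tool's axes at that moment; what a row does not reach only later rows make up. The controller multiplies each number of a shift by 100 mm and each number of a turn by 0.5 rad. A row lasts 1/10 s, in which the tool goes at most 50 mm and 8.59 degrees, less where a joint would pass 70% of its speed; a pose out of reach is approached as far as the arm can. A call with a number of a shift or a turn outside -1 to 1 is refused whole. A call with a gripper value outside its range is refused whole. "jaw" is the closure in counts, from 0 (fully open) to 255 (shut), set as the call begins (left out, the last holds). The fingers move at their own pace and stop on an object; the grip force is fixed at half the most. Time passes only in rows, so rows that repeat a pose let the fingers close. It gives the time, the measured TCP pose, the force, the opening and the grip force at its end, in the units of the state.
- get_obs(): the state, without advancing time (a new reading comes with each control period).
- snapshot(name): name is "scene" or "top" or "wrist"; returns (picture, depth): 420x560x3 uint8, red, green, blue; 420x560 float32, m along the optical axis (not along the pixel's ray), 0 where there is no reading.
- calibration(name): a dict with "mtx" (3x3 intrinsics, pixels), "dist" ([k1, k2, p1, p2, k3] as OpenCV has them; the pictures are not rectified), "rvec" (rotation vector, rad) and "tvec" (3), from world to camera coordinates, as OpenCV has them. Camera axes: x right, y down, z forward; pixel columns grow to the right and rows downward; lengths in m; the calibration is good to about 2 mm. A picture is of the moment at which its call begins: read the wrist's pose just before it. calibration takes no time and is no camera call; for the wrist camera it gives the pose at the moment of the call.
- close_job(): hands the job in; it is judged then, once.
The state is a dict: "clock": time; "joint_pos": joint angles; "qvel": joint speeds; "tau": joint torques, N m; "tool_pos": TCP position; "orientation": TCP orientation; "force": force on the tool from outside, world axes, zero at the start; "moment": the same for the moment, N m; "opening": finger opening in m; "gripper_force": force on a finger pad.
Only numpy, scipy, OpenCV 4.12 (cv2) and the standard library are available. Lean on these libraries where they do the work, as an engineer would, in place of code of your own. Each camera call takes 0.05 s, during which the arm holds its last target. There are 200 camera calls.

## Working session

There is one attempt and no reset: what is moved stays moved. The work goes in short steps, Python scripts to look and compute and a tool call to move; the robot and the scene stay as the last step left them, time stands still between calls to the robot, and variables do not carry over. Pictures are saved under pics/ and viewed, at most 10 in all, crops included, and the job is handed in when it is done.

Besides the shell and the picture viewer there is one more tool, called after ">>>" as name([rows], argument=value, ...), one row to a line, values as JSON. step_arm: Moves the arm, as the interface text tells. Its arguments: {"type":"object","properties":{"steps":{"type":"array","items":{"type":"array","items":{"type":"array","items":{"type":"number","minimum":-1,"maximum":1}}}},"jaw":{"type":"number"}},"required":["steps"]}

```bash
ls; mkdir -p pics
python3 - <<'E'
from plant import *
import cv2,numpy as np
o=get_obs();print(o)
for n in("scene","top"):
    p,d=snapshot(n);cv2.imwrite(f"pics/{n}0.png",p[:,:,::-1]);np.savez(f"{n}0.npz",p=p,d=d)
    c=calibration(n);R=cv2.Rodrigues(np.array(c["rvec"]))[0];print(n,-R.T@np.array(c["tvec"]).ravel(),R[2],c["mtx"],c["dist"])
import plant;print([k for k in dir(plant) if not k.startswith('__')])
E
```

```text
pics
{'clock': 0.0, 'joint_pos': array([ 8.03920451e+01,  2.05915319e+01,  6.33590316e-01, -1.83630274e-02,
       -7.01348748e+01, -1.65074147e+01]), 'qvel': array([ 0.04493535,  0.044422  ,  0.1197981 ,  0.03000559,  0.01742982,
       -0.01887686]), 'tau': array([ 1.42080757e-03, -5.82723856e+01,  2.93050396e+01,  6.99701115e+00,
        7.12331981e-03, -1.60876893e-04]), 'tool_pos': array([0.2969158 , 0.60558737, 0.18892577]), 'orientation': array([ 1.79906104e+02, -9.82424574e-03, -2.61216155e+01]), 'force': array([-0.0204753 ,  0.53364666, -1.13442746]), 'moment': array([-0.00080125, -0.05918653,  0.04325113]), 'gripper_force': 0.0, 'opening': 0.08793748745984724}
scene [ 1.2019678  -0.05007326  0.93179626] [-0.65258142  0.21014054 -0.72799618] [[432.04549818   0.         282.36604946]
 [  0.         432.04549818 206.51948171]
 [  0.           0.           1.        ]] [0.00395355 0.         0.         0.         0.        ]
top [0.43472242 0.14472013 1.21666903] [ 0.07326711  0.00728788 -0.99728573] [[422.57311642   0.         278.27631079]
 [  0.         422.57311642 211.67302618]
 [  0.           0.           1.        ]] [0.01699981 0.         0.         0.         0.        ]
['PlanningError', 'calibration', 'close_job', 'get_obs', 'hold_point_z', 'snapshot']
```

View pics/top0.png

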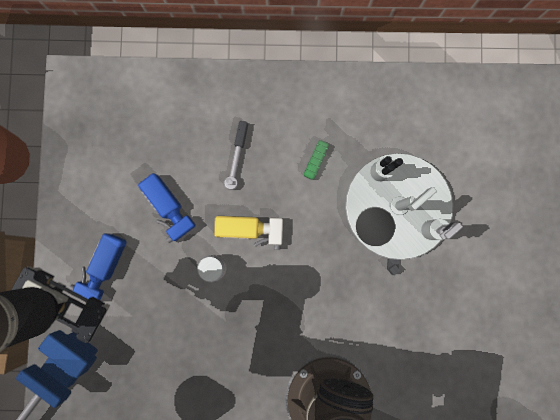

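View pics/scene0.png

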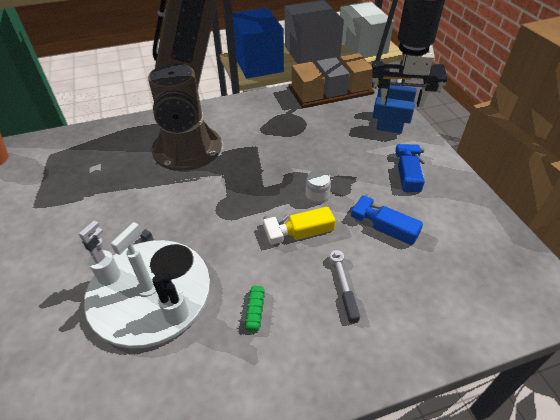

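Top view: the yellow bottle lies at about (248,228) with its head to the right (275,231). The turntable is at (400,206), the pad at (375,226), the tab near (397,267) and the tin at (210,267). The wrench is at (237,155) and the green grip at (317,160).

```bash
cat > h.py <<'E'
from plant import *
import cv2,numpy as np
from scipy.spatial.transform import Rotation as Ro
def ray(n,uv,z,c=None):
    c=c or calibration(n);R=cv2.Rodrigues(np.array(c["rvec"]))[0];t=np.array(c["tvec"]).ravel()
    uv=np.array(uv,float).reshape(-1,1,2)
    q=cv2.undistortPoints(uv,np.array(c["mtx"]),np.array(c["dist"])).reshape(-1,2)
    d=np.c_[q,np.ones(len(q))]@R;o=-R.T@t
    return o+d*((z-o[2])/d[:,2])[:,None]
def cloud(n,d,c=None):
    c=c or calibration(n);h,w=d.shape;R=cv2.Rodrigues(np.array(c["rvec"]))[0];t=np.array(c["tvec"]).ravel()
    v,u=np.mgrid[:h,:w];q=cv2.undistortPoints(np.c_[u.ravel(),v.ravel()].astype(float).reshape(-1,1,2),np.array(c["mtx"]),np.array(c["dist"])).reshape(-1,2)
    P=(np.c_[q,np.ones(len(q))]*d.reshape(-1,1)-t)@R
    return P.reshape(h,w,3)
def pca(P):
    m=P.mean(0);w,V=np.linalg.eigh(np.cov((P-m).T));return m,V[:,-1],np.sqrt(w)
E
python3 - <<'E'
from h import *
D=np.load("top0.npz");p,d=D["p"],D["d"];hsv=cv2.cvtColor(p,cv2.COLOR_RGB2HSV);P=cloud("top",d)
S=np.load("scene0.npz");ps,ds=S["p"],S["d"];hs=cv2.cvtColor(ps,cv2.COLOR_RGB2HSV);PS=cloud("scene",ds)
y=(hsv[...,0]>20)&(hsv[...,0]<35)&(hsv[...,1]>140)&(hsv[...,2]>100)
y[:180]=0
Y=P[y];print("yellow top",y.sum(),Y.min(0),Y.max(0),np.median(Y[:,2]))
r=cv2.minAreaRect(Y[Y[:,2]>.035][:,:2].astype(np.float32));print(r)
u=np.argwhere(y)[:,::-1];print("u",u.min(0),u.max(0))
# white head
w=(hsv[...,1]<40)&(hsv[...,2]>150);w[:200]=0;w[260:]=0;w[:,:225]=0;w[:,300:]=0
W=P[w];W=W[W[:,2]>.01];print("white",len(W),W.min(0),W.max(0));print(cv2.minAreaRect(W[W[:,2]>.025][:,:2].astype(np.float32)))
# turntable
m=(P[...,2]>.022)&(P[...,2]<.038);m[:,:330]=0;m[:,470:]=0;m[:140]=0;m[280:]=0
T=P[m];c,rad=cv2.minEnclosingCircle(T[:,:2].astype(np.float32));print("disc z-filter",c,rad)
k=(hsv[...,2]<60);k[:200]=0;k[252:]=0;k[:,:345]=0;k[:,400:]=0
n,l,st,ce=cv2.connectedComponentsWithStats(k.astype(np.uint8));i=1+st[1:,4].argmax()
print("pad",st[i],ce[i],ray("top",ce[i],.032),P[l==i].mean(0))
h=P[...,2]>.225;h[:,:340]=0;h[:,480:]=0;h[:130]=0;h[280:]=0
H=P[h];print("handle",len(H),pca(H[:,:2]),H[:,2].max(),cv2.minAreaRect(H[:,:2].astype(np.float32)))
h=PS[...,2]>.225;h[:,:60]=0;h[:,200:]=0;h[:200]=0
H=PS[h];print("handle scene",len(H),pca(H[:,:2]) if len(H)>3 else 0, H[:,2].max() if len(H) else 0)
for a,b in((p[190:280,195:300],"b"),(p[140:285,330:470],"t")): cv2.imwrite(f"pics/c{b}.png",cv2.resize(a,None,fx=4,fy=4,interpolation=cv2.INTER_CUBIC)[:,:,::-1])
a=cv2.resize(p[190:285,200:300],(400,380),interpolation=cv2.INTER_CUBIC);b=cv2.resize(p[190:285,345:445],(400,380),interpolation=cv2.INTER_CUBIC)
cv2.imwrite("pics/c1.png",np.hstack([a,b])[:,:,::-1])
print(hold_point_z)
E
```

```text
yellow top 904 [0.43472242 0.14472013 0.03115501] [0.50568041 0.32904423 1.21666903] 0.04715719967188464
((0.4737243056297302, 0.23633801937103271), (0.18908262252807617, 0.06251177191734314), 85.23464965820312)
u [215 216] [262 237]
white 396 [0.41983398 0.1423919  0.02623118] [0.50364644 0.19270026 1.21666903]
((0.4620884656906128, 0.16826070845127106), (0.050067413598299026, 0.084091417491436), 88.57406616210938)
disc z-filter (0.5251113772392273, -0.18235436081886292) 0.17094643414020538
pad [378 208  17  34 159] [388.63522013 222.36477987] [[ 0.49813894 -0.15602219  0.032     ]] [ 0.49819694 -0.15612377  0.03155222]
handle 321 (array([ 0.51142903, -0.08222078]), array([-0.32370189,  0.94615912]), array([0.00743224, 0.16098321])) 1.2166690329235994 ((0.48853743076324463, -0.03910832107067108), (0.03487429395318031, 0.381496399641037), 21.54033851623535)
handle scene 437 (array([ 0.73412467, -0.14816534]), array([-0.97898959, -0.20391024]), array([0.01507975, 0.30135456])) 0.9317962569348236
0.0188
```

View pics/c1.png

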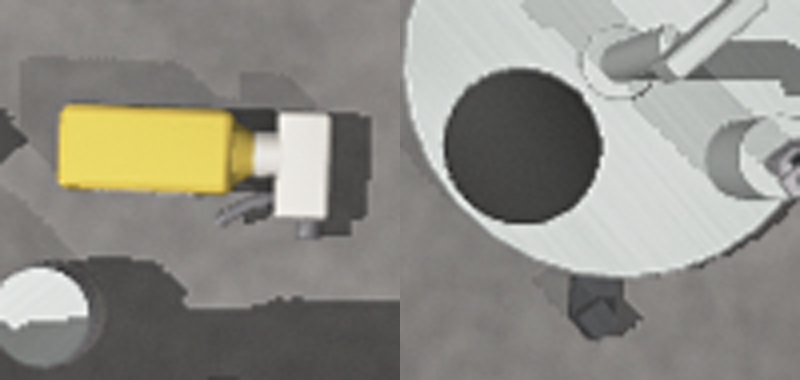

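The crops show the nozzle and trigger pointing toward the robot (nozzle at about pixel (277,247)). The pad centre is about (375.7,226.3) and the tab tip about (394.5,274). Next I refine these.

Run:
```python
from h import *
D=np.load("top0.npz");p,d=D["p"],D["d"];hsv=cv2.cvtColor(p,cv2.COLOR_RGB2HSV);P=cloud("top",d);P[d==0]=9
y=(hsv[...,0]>20)&(hsv[...,0]<35)&(hsv[...,1]>140)&(hsv[...,2]>100);y[:180]=0
u=np.argwhere(y)[:,::-1];Y=ray("top",u,.03)
r=cv2.minAreaRect(Y[:,:2].astype(np.float32));print("yellow@.03",r,cv2.boxPoints(r));print(pca(Y[:,:2]))
w=(hsv[...,1]<40)&(hsv[...,2]>150);w[:210]=0;w[260:]=0;w[:,:268]=0;w[:,300:]=0
W=ray("top",np.argwhere(w)[:,::-1],.039)[:,:2];print("head",cv2.minAreaRect(W.astype(np.float32)))
g=p[...,:].min(-1)
# pad: dark low-sat blob in disc
k=((p.max(-1)<75)).astype(np.uint8);k[:204]=0;k[250:]=0;k[:,:352]=0;k[:,:][:, 400:]=0
k=cv2.morphologyEx(k,cv2.MORPH_OPEN,np.ones((3,3)))
n,l,st,ce=cv2.connectedComponentsWithStats(k)
for i in range(1,n):
    if st[i,4]>300:
        c=max(cv2.findContours((l==i).astype(np.uint8),0,1)[0],key=len);e=cv2.fitEllipse(c);print("pad",st[i],ce[i],e,ray("top",e[0],.032))
# disc: points at top height within area, ring edge fit
m=((P[...,2]>.024)&(P[...,2]<.036)).astype(np.uint8);m[:,:335]=0;m[:,460:]=0;m[:145]=0;m[262:]=0
m=cv2.morphologyEx(m,cv2.MORPH_OPEN,np.ones((5,5)))
c=max(cv2.findContours(m,0,1)[0],key=len);hull=cv2.convexHull(c);e=cv2.fitEllipse(hull);print("disc",e,ray("top",e[0],.03),ray("top",hull.reshape(-1,2),.03)[:,:2].ptp(0) if 0 else "")
H=P[(P[...,2]>.228)&(P[...,2]<.25)];H=H[(H[:,0]>.4)&(H[:,0]<.65)&(H[:,1]<-.05)&(H[:,1]>-.35)];print("handle",len(H),cv2.minAreaRect(H[:,:2].astype(np.float32)),np.median(H[:,2]))
S=np.load("scene0.npz");ds=S["d"];Q=cloud("scene",ds);Q[ds==0]=9
H=Q[(Q[...,2]>.228)&(Q[...,2]<.25)];H=H[(H[:,0]>.4)&(H[:,0]<.65)&(H[:,1]<-.05)&(H[:,1]>-.35)];print("handle scene",len(H),cv2.minAreaRect(H[:,:2].astype(np.float32)))
T=P[262:280,385:408];T=T[(T[...,2]>.018)&(T[...,2]<.04)];print("tab",len(T),T[T[:,0].argmin()],T.mean(0))
print("tab tip",ray("top",[[394.5,274.3]],.03))
for nm,px in(("tin",(210,267)),("grip",(317,160)),("wr",(231,185))):print(nm,P[px[1],px[0]])
z=p[255:285,375:415];cv2.imwrite("pics/tab.png",cv2.resize(z,None,fx=12,fy=12,interpolation=cv2.INTER_CUBIC)[:,:,::-1])
```

```text
yellow@.03 ((0.4775097966194153, 0.26477620005607605), (0.13315053284168243, 0.056928813457489014), 89.21922302246094) [[0.44814083 0.19859499]
 [0.50506437 0.19781923]
 [0.50687873 0.3309574 ]
 [0.44995522 0.33173317]]
(array([0.47773845, 0.26607093]), array([0.03716645, 0.99930909]), array([0.01608904, 0.03739222]))
head ((0.46199336647987366, 0.1625402271747589), (0.03862147778272629, 0.08397888392210007), 88.56985473632812)
pad [ 356  208   39   38 1012] [376.5958498  227.45158103] ((376.4423828125, 227.23162841796875), (34.014801025390625, 38.3357048034668), 37.497005462646484) [[ 0.48379828 -0.12207228  0.032     ]]
disc ((398.813720703125, 205.8946075439453), (104.60235595703125, 106.47688293457031), 126.01520538330078) [[ 0.54517591 -0.18492731  0.03      ]] 
handle 216 ((0.5458041429519653, -0.18467402458190918), (0.01627449318766594, 0.06935771554708481), 41.39198684692383) 0.23690831107605737
handle scene 274 ((0.5455452799797058, -0.1871756613254547), (0.017984604462981224, 0.06880520284175873), 41.2364387512207)
tab 69 [ 0.35473067 -0.16974816  0.02630872] [ 0.36777505 -0.17222549  0.02891746]
tab tip [[ 0.35424764 -0.17291997  0.03      ]]
tin [0.36574077 0.33373077 0.07132933]
grip [0.6726873  0.04597861 0.02265966]
wr [0.59538732 0.2892706  0.02574141]
```

View pics/tab.png

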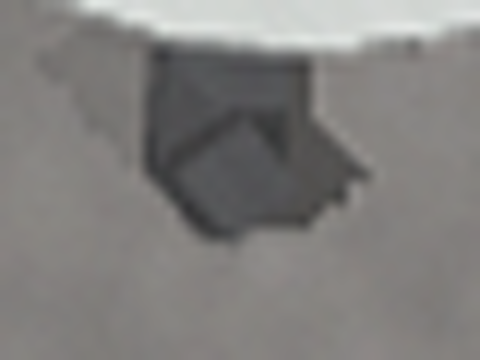

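Crop: the tab tip is at about (393.8,274.6), which gives a pointer direction of about 175.6°. The pad direction from the handle is about 131.4°, so the turntable needs about +44°.

```bash
cat >> h.py <<'E'
def rpy(R): return R.as_euler('xyz',degrees=True)
def plan(gp,R,tcp=False):
    """gp: wanted grasp point; R: tool Rotation. Prints calls."""
    o=get_obs();p=o["tool_pos"];Rc=Ro.from_euler('xyz',o["orientation"],degrees=True)
    T=np.array(gp,float)+(0 if tcp else R.apply([0,0,hold_point_z]))
    dv=(R*Rc.inv()).as_rotvec();n=1
    while True:
        out=[];cp,cR=p,Rc
        for i in range(1,n+1):
            q=p+(T-p)*i/n;Q=Ro.from_rotvec(dv*i/n)*Rc
            s=np.r_[cR.inv().apply(q-cp)/.1,(cR.inv()*Q).as_rotvec()/.5].round(3)
            out.append(s);cp=cp+cR.apply(s[:3])*.1;cR=cR*Ro.from_rotvec(s[3:]*.5)
        if np.abs(out).max()<=1:break
        n+=1
    print("TCP target",T.round(4),"turn deg",np.degrees(np.linalg.norm(dv)).round(1))
    for s in out:print(s.tolist(),"rows>=",max(np.linalg.norm(s[:3])/.5,np.degrees(np.linalg.norm(s[3:])*.5)/8.59).round(1))
def st():
    o=get_obs();print(*[(k,np.round(o[k],3).tolist()) for k in("clock","joint_pos","tool_pos","orientation","force","opening","gripper_force")],sep="\n")
DOWN=lambda yaw:Ro.from_euler('xyz',[180,0,yaw],degrees=True)
wx=lambda a:Ro.from_euler('x',a,degrees=True)
E
python3 -c "
from h import *
plan([.4765,.258,.15],wx(25)*DOWN(-90))"
```

```text
TCP target [0.4765 0.2659 0.133 ] turn deg 68.1
[0.777, 0.565, 0.141, 0.122, -0.195, 0.548] rows>= 2.0
[0.91, 0.337, 0.031, 0.122, -0.196, 0.548] rows>= 2.0
[0.964, 0.077, -0.075, 0.122, -0.195, 0.548] rows>= 2.0
[0.937, -0.193, -0.165, 0.122, -0.196, 0.548] rows>= 2.0
```

>>> step_arm([
  [[0.4,0.28,0.07,0.06,-0.1,0.27],[0.777,0.565,0.141,0.122,-0.195,0.548],[0.777,0.565,0.141,0.122,-0.195,0.548]],
], jaw=0)

```text
clock: 0.4
tool_pos: [0.3434, 0.5153, 0.1749]
orientation: [-177.4, 6.1, -42.2]
force: [-0.5, 0.9, 1.0]
opening: 0.0879
gripper_force: 0.0
```

>>> step_arm([
  [[0.45,0.17,0.015,0.06,-0.1,0.27],[0.91,0.337,0.031,0.122,-0.196,0.548],[0.91,0.337,0.031,0.122,-0.196,0.548]],
])

```text
clock: 0.7
tool_pos: [0.3883, 0.4302, 0.1606]
orientation: [-176.5, 12.6, -57.9]
force: [-0.1, 0.7, -0.4]
opening: 0.0878
gripper_force: 0.0
```

>>> step_arm([
  [[0.48,0.04,-0.035,0.06,-0.1,0.27],[0.964,0.077,-0.075,0.122,-0.195,0.548],[0.964,0.077,-0.075,0.122,-0.195,0.548]],
])

```text
clock: 1.0
tool_pos: [0.4333, 0.3452, 0.1462]
orientation: [-177.3, 19.0, -73.9]
force: [-0.5, 1.1, 0.1]
opening: 0.0875
gripper_force: 0.0
```

>>> step_arm([
  [[0.47,-0.1,-0.08,0.06,-0.1,0.27],[0.937,-0.193,-0.165,0.122,-0.196,0.548],[0.937,-0.193,-0.165,0.122,-0.196,0.548],[0.937,-0.193,-0.165,0.122,-0.196,0.548],[0.937,-0.193,-0.165,0.122,-0.196,0.548]],
])

```text
clock: 1.5
tool_pos: [0.4767, 0.2667, 0.1335]
orientation: [-180.0, 25.1, -89.9]
force: [0.1, 1.0, -0.1]
opening: 0.0876
gripper_force: 0.0
```

```bash
python3 -c "
from h import *
st();plan([.4765,.258,.028],wx(25)*DOWN(-90))
c=calibration('wrist');R=cv2.Rodrigues(np.array(c['rvec']))[0];print(-R.T@np.array(c['tvec']).ravel(),R[2])
p,d=snapshot('wrist');cv2.imwrite('pics/w1.png',p[:,:,::-1])
hsv=cv2.cvtColor(p,cv2.COLOR_RGB2HSV);y=(hsv[...,0]>20)&(hsv[...,0]<35)&(hsv[...,1]>140)&(hsv[...,2]>80)
P=cloud('wrist',d,c)[y&(d>0)];print(y.sum(),P.min(0),P.max(0),np.percentile(P[(P[:,2]>.02)],[1,50,99],axis=0))"
```

```text
('clock', 1.5)
('joint_pos', [31.432, 7.557, -19.134, -26.982, -52.828, -16.841])
('tool_pos', [0.477, 0.267, 0.134])
('orientation', [-179.973, 25.066, -89.927])
('force', [0.063, 1.004, -0.115])
('opening', 0.088)
('gripper_force', 0.0)
TCP target [0.4765 0.2659 0.011 ] turn deg 0.1
[0.263, 0.001, 0.553, 0.0, 0.001, 0.001] rows>= 1.2
[0.263, 0.001, 0.554, 0.0, 0.001, 0.001] rows>= 1.2
[0.47646169 0.12064546 0.28100589] [-0.00237858  0.64126292 -0.76731754]
8726 [ 0.42897358  0.18492819 -0.00135832] [0.52273265 0.3678026  0.23210551] [[0.4457001  0.19504923 0.02848975]
 [0.474107   0.24414091 0.0475452 ]
 [0.5023539  0.32302617 0.04926607]]
```

View pics/w1.png

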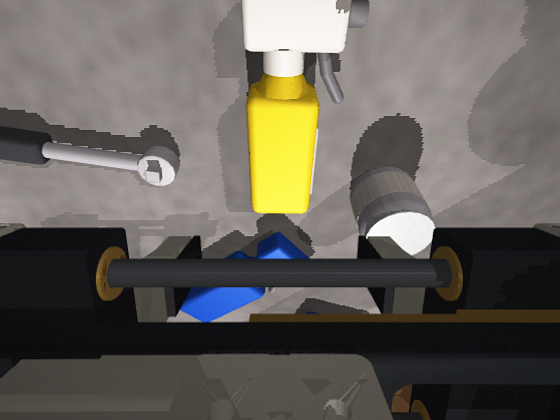

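The wrist view shows the bottle centred between the fingers, with its sides clear. Descending to grasp the body.

>>> step_arm([
  [[0.1,0,0.22,0,0,0],[0.2,0,0.42,0,0,0],[0.263,0,0.553,0,0,0]],
])

```text
clock: 1.85
tool_pos: [0.4753, 0.2676, 0.071]
orientation: [180.0, 25.1, -89.8]
force: [0.0, 0.3, 0.4]
opening: 0.0878
gripper_force: 0.0
```

>>> step_arm([
  [[0.08,0,0.17,0,0,0],[0.16,0,0.34,0,0,0],[0.22,0,0.46,0,0,0],[0.263,0.01,0.554,0,0,0],[0.263,0.01,0.554,0,0,0]],
])

```text
clock: 2.35
tool_pos: [0.4748, 0.2659, 0.0096]
orientation: [179.9, 25.0, -90.0]
force: [0.2, 0.2, 0.7]
opening: 0.0876
gripper_force: 0.0
```

>>> step_arm([
  [[0,0,0,0,0,0],[0,0,0,0,0,0],[0,0,0,0,0,0],[0,0,0,0,0,0],[0,0,0,0,0,0],[0,0,0,0,0,0],[0,0,0,0,0,0]],
], jaw=255)

```text
clock: 3.05
tool_pos: [0.4754, 0.2658, 0.0114]
orientation: [-180.0, 25.1, -90.0]
force: [-3.6, -1.8, 5.8]
opening: 0.0592
gripper_force: 30.0
```

```bash
python3 -c "
from h import *
st();plan([.4765,.2,.2],wx(25)*DOWN(-90));print();
plan([.45,.12,.2],wx(-65)*DOWN(-90))"
```

```text
('clock', 3.05)
('joint_pos', [29.85, 17.308, -23.853, -34.141, -40.992, -5.217])
('tool_pos', [0.475, 0.266, 0.011])
('orientation', [-179.999, 25.106, -89.96])
('force', [-3.587, -1.779, 5.82])
('opening', 0.059)
('gripper_force', 30.02)
TCP target [0.4765 0.2079 0.183 ] turn deg 0.1
[-0.102, -0.005, -0.899, 0.0, 0.002, 0.001] rows>= 1.8
[-0.101, -0.006, -0.9, 0.001, 0.002, 0.0] rows>= 1.8

TCP target [0.45   0.103  0.1921] turn deg 90.1
[0.177, 0.064, -0.582, -0.0, 0.786, 0.0] rows>= 2.6
[0.386, 0.064, -0.469, -0.0, 0.787, 0.001] rows>= 2.6
[0.537, 0.063, -0.286, -0.0, 0.786, -0.0] rows>= 2.6
[0.605, 0.064, -0.058, -0.0, 0.786, 0.0] rows>= 2.6
```

>>> step_arm([
  [[-0.03,0,-0.3,0,0,0],[-0.07,0,-0.6,0,0,0],[-0.1,0,-0.9,0,0,0],[-0.1,0,-0.9,0,0,0]],
])

```text
clock: 3.45
tool_pos: [0.4779, 0.2363, 0.1003]
orientation: [-179.6, 25.2, -89.8]
force: [0.6, 1.3, -3.7]
opening: 0.0593
gripper_force: 30.0
```

>>> step_arm([
  [[-0.03,0,-0.3,0,0,0],[-0.07,0,-0.6,0,0,0],[-0.1,0,-0.9,0,0,0],[-0.1,0,-0.9,0,0,0]],
])

```text
clock: 3.85
tool_pos: [0.4776, 0.2073, 0.1854]
orientation: [-179.6, 25.2, -89.9]
force: [0.6, 0.3, -3.6]
opening: 0.0587
gripper_force: 30.0
```

```bash
python3 -c "
from h import *
st();plan([.46,.12,.2],wx(-65)*DOWN(-90))"
```

```text
('clock', 3.85)
('joint_pos', [24.949, 3.602, -16.529, -25.976, -61.036, -13.905])
('tool_pos', [0.478, 0.207, 0.185])
('orientation', [-179.642, 25.154, -89.855])
('force', [0.583, 0.295, -3.62])
('opening', 0.059)
('gripper_force', 29.968)
TCP target [0.46   0.103  0.1921] turn deg 90.2
[0.229, 0.044, -0.126, -0.003, 0.787, -0.001] rows>= 2.6
[0.26, 0.044, -0.029, -0.003, 0.786, -0.001] rows>= 2.6
[0.251, 0.044, 0.073, -0.003, 0.787, -0.001] rows>= 2.6
[0.204, 0.044, 0.164, -0.003, 0.787, -0.001] rows>= 2.6
```

>>> step_arm([
  [[0.06,0.01,-0.03,0,0.2,0],[0.11,0.02,-0.06,0,0.4,0],[0.17,0.03,-0.09,0,0.6,0],[0.229,0.044,-0.126,0,0.787,0],[0.229,0.044,-0.126,0,0.787,0]],
])

```text
clock: 4.35
tool_pos: [0.47, 0.1826, 0.1818]
orientation: [179.9, 2.3, -89.8]
force: [-1.1, 0.6, -4.1]
opening: 0.0589
gripper_force: 30.0
```

>>> step_arm([
  [[0.06,0.01,-0.01,0,0.2,0],[0.13,0.02,-0.015,0,0.4,0],[0.2,0.03,-0.02,0,0.6,0],[0.26,0.044,-0.029,0,0.787,0],[0.26,0.044,-0.029,0,0.787,0]],
])

```text
clock: 4.85
tool_pos: [0.4656, 0.1559, 0.1828]
orientation: [179.7, -20.2, -89.8]
force: [-0.6, -0.2, -4.3]
opening: 0.059
gripper_force: 30.0
```

>>> step_arm([
  [[0.06,0.01,0.02,0,0.2,0],[0.13,0.02,0.04,0,0.4,0],[0.19,0.03,0.06,0,0.6,0],[0.251,0.044,0.073,0,0.787,0],[0.251,0.044,0.073,0,0.787,0]],
])

```text
clock: 5.35
tool_pos: [0.4614, 0.1291, 0.1843]
orientation: [179.6, -42.7, -89.7]
force: [0.4, 0.6, -4.6]
opening: 0.0594
gripper_force: 30.0
```

>>> step_arm([
  [[0.05,0.01,0.04,0,0.2,0],[0.1,0.02,0.08,0,0.4,0],[0.15,0.03,0.12,0,0.6,0],[0.204,0.044,0.164,0,0.787,0],[0.204,0.044,0.164,0,0.787,0],[0.204,0.044,0.164,0,0.787,0]],
])

```text
clock: 5.95
tool_pos: [0.4582, 0.1032, 0.1883]
orientation: [179.8, -64.8, -89.9]
force: [1.1, 0.6, -3.5]
opening: 0.0589
gripper_force: 30.0
```

Run:
```python
from h import *
st();plan([.46,.12,.085],wx(-65)*DOWN(-90))
p,d=snapshot("scene");cv2.imwrite("pics/s2.png",p[:,:,::-1])
hsv=cv2.cvtColor(p,cv2.COLOR_RGB2HSV);y=(hsv[...,0]>20)&(hsv[...,0]<35)&(hsv[...,1]>150)&(hsv[...,2]>80)
P=cloud("scene",d);P=P[y&(d>0)];P=P[(P[:,0]<.6)&(P[:,0]>.38)];print(len(P),np.percentile(P,[0.5,50,99.5],axis=0))
```

```text
('clock', 5.95)
('joint_pos', [61.309, 31.971, -25.181, 25.735, -94.203, -74.831])
('tool_pos', [0.458, 0.103, 0.188])
('orientation', [179.826, -64.803, -89.907])
('force', [1.066, 0.554, -3.523])
('opening', 0.059)
('gripper_force', 29.99)
TCP target [0.46   0.103  0.0771] turn deg 0.2
[-0.503, -0.01, 0.238, 0.002, 0.003, 0.001] rows>= 1.1
[-0.503, -0.009, 0.237, 0.001, 0.004, 0.0] rows>= 1.1
971 [[0.40432854 0.0900283  0.12977672]
 [0.48565767 0.11029722 0.20975716]
 [0.4910511  0.21139676 0.26653364]]
```

View pics/s2.png

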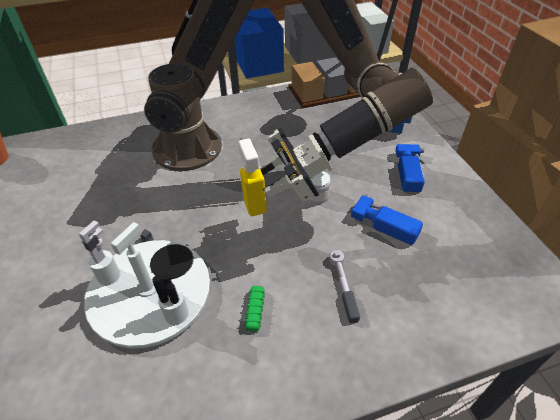

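The scene view shows the bottle held upright above bare bench at about (253,185). I check its tilt before setting it down.

```bash
cat >> h.py <<'E'
def bottle(nm="scene",lo=0.0,hi=.3,box=(.38,.6,-.2,.3)):
    p,d=snapshot(nm);hsv=cv2.cvtColor(p,cv2.COLOR_RGB2HSV);y=(hsv[...,0]>20)&(hsv[...,0]<35)&(hsv[...,1]>150)&(hsv[...,2]>60)
    P=cloud(nm,d);P=P[y&(d>0)];P=P[(P[:,0]>box[0])&(P[:,0]<box[1])&(P[:,1]>box[2])&(P[:,1]<box[3])]
    return p,d,P
E
python3 - <<'E'
from h import *
p,d,P=bottle();F=P[P[:,0]>.475]
for z in np.arange(.12,.28,.015):
    f=F[abs(F[:,2]-z)<.0075]
    if len(f)>3:print(z.round(3),len(f),np.percentile(f[:,1],[3,50,97]).round(4),np.median(f[:,0]).round(4))
G=F[(F[:,2]<.235)];print(np.polyfit(G[:,2],G[:,1],1),np.polyfit(G[:,2],G[:,0],1))
E
```

```text
0.135 62 [0.0937 0.1128 0.1349] 0.4874
0.15 74 [0.0933 0.1161 0.138 ] 0.4871
0.165 79 [0.0932 0.1123 0.1356] 0.4874
0.18 80 [0.0922 0.1131 0.1363] 0.4872
0.195 88 [0.0915 0.1125 0.1347] 0.4872
0.21 84 [0.0918 0.1126 0.1322] 0.4868
0.225 92 [0.0905 0.1134 0.1361] 0.4869
0.24 142 [0.0918 0.1113 0.1341] 0.4848
0.255 27 [0.1029 0.1156 0.147 ] 0.4764
0.27 4 [0.1307 0.194  0.2004] 0.521
[-0.02532532  0.11788884] [-0.00684632  0.48801495]
```

>>> step_arm([
  [[-0.15,0,0.07,0,0.02,0],[-0.3,0,0.14,0,0.04,0],[-0.5,0,0.235,0,0.04,0],[-0.5,0,0.235,0,0.04,0]],
])

```text
clock: 6.45
tool_pos: [0.4573, 0.1019, 0.1316]
orientation: [179.7, -66.4, -89.7]
force: [-0.9, -1.1, -3.7]
opening: 0.0594
gripper_force: 30.0
```

>>> step_arm([
  [[-0.15,0,0.07,0,0,0],[-0.3,0,0.14,0,0,0],[-0.4,0,0.19,0,0,0],[-0.5,0,0.235,0,0,0],[-0.5,0,0.235,0,0,0]],
])

```text
clock: 6.95
tool_pos: [0.4579, 0.1011, 0.0776]
orientation: [179.9, -66.3, -89.9]
force: [0.2, -0.9, -3.7]
opening: 0.059
gripper_force: 30.0
```

Run:
```python
from h import *
st()
p,d,P=bottle();F=P[P[:,0]>.475];print(F[:,2].min())
G=F[(F[:,2]<.11)];print(np.polyfit(G[:,2],G[:,1],1),np.polyfit(G[:,2],G[:,0],1))
for z in np.arange(.1,.17,.005):
    f=F[abs(F[:,2]-z)<.0025];print(z.round(3),len(f),np.median(f[:,0]).round(4) if len(f) else 0)
```

```text
('clock', 6.95)
('joint_pos', [61.436, 41.628, -27.804, 26.084, -84.663, -80.24])
('tool_pos', [0.458, 0.101, 0.078])
('orientation', [179.883, -66.343, -89.886])
('force', [0.18, -0.87, -3.673])
('opening', 0.059)
('gripper_force', 29.989)
0.017777686871851335
[-0.02355056  0.11178863] [-0.00770484  0.48675046]
0.1 21 0.4865
0.105 26 0.4862
0.11 25 0.486
0.115 22 0.4864
0.12 24 0.4862
0.125 32 0.4853
0.13 39 0.4838
0.135 49 0.48
0.14 9 0.4767
0.145 0 0
0.15 1 0.4803
0.155 0 0
0.16 0 0
0.165 0 0
0.17 0 0
```

>>> step_arm([
  [[-0.02,0,0.009,0,0,0],[-0.04,0,0.018,0,0,0],[-0.055,0,0.025,0,0,0],[-0.055,0,0.025,0,0,0]],
])

```text
clock: 7.4
tool_pos: [0.4582, 0.1015, 0.0728]
orientation: [-179.9, -66.2, -90.0]
force: [0.3, 0.8, -3.5]
opening: 0.0592
gripper_force: 30.0
```

>>> step_arm([
  [[-0.009,0,0.004,0,0,0],[-0.018,0,0.008,0,0,0],[-0.018,0,0.008,0,0,0]],
])

```text
clock: 7.7
tool_pos: [0.4582, 0.1015, 0.0708]
orientation: [-180.0, -66.2, -90.0]
force: [0.6, 0.3, -3.7]
opening: 0.0593
gripper_force: 30.0
```

>>> step_arm([
  [[-0.009,0,0.004,0,0,0],[-0.018,0,0.008,0,0,0],[-0.018,0,0.008,0,0,0]],
])

```text
clock: 8.0
tool_pos: [0.4582, 0.1014, 0.0687]
orientation: [-180.0, -66.3, -90.0]
force: [0.1, -0.2, -3.1]
opening: 0.0591
gripper_force: 30.0
```

>>> step_arm([
  [[-0.009,0,0.004,0,0,0],[-0.018,0,0.008,0,0,0],[-0.018,0,0.008,0,0,0]],
])

```text
clock: 8.3
tool_pos: [0.4582, 0.1014, 0.0668]
orientation: [-180.0, -66.3, -90.0]
force: [-0.1, -0.2, -3.7]
opening: 0.059
gripper_force: 30.0
```

>>> step_arm([
  [[-0.009,0,0.004,0,0,0],[-0.018,0,0.008,0,0,0],[-0.018,0,0.008,0,0,0]],
])

```text
clock: 8.6
tool_pos: [0.4585, 0.1016, 0.0659]
orientation: [-179.9, -66.3, -90.0]
force: [-0.8, 2.3, 3.7]
opening: 0.059
gripper_force: 30.0
```

Contact with the bench. Releasing, then backing off along the tool axis.

>>> step_arm([
  [[0,0,0,0,0,0],[0,0,0,0,0,0],[0,0,0,0,0,0],[0,0,0,0,0,0],[0,0,0,0,0,0],[0,0,0,0,0,0]],
], jaw=0)

```text
clock: 9.2
tool_pos: [0.4582, 0.1014, 0.0649]
orientation: [-180.0, -66.3, -90.0]
force: [0.5, 0.1, -0.5]
opening: 0.0873
gripper_force: 0.0
```

>>> step_arm([
  [[0,0,-0.15,0,0,0],[0,0,-0.35,0,0,0],[0,0,-0.6,0,0,0],[0,0,-0.9,0,0,0],[0,0,-0.9,0,0,0]],
])

```text
clock: 9.7
tool_pos: [0.4594, 0.1886, 0.1021]
orientation: [-179.6, -66.0, -90.2]
force: [0.1, 0.3, -0.8]
opening: 0.0876
gripper_force: 0.0
```

Run:
```python
from h import *
st()
p,d,P=bottle();F=P[P[:,0]>.47]
G=F[(F[:,2]<.115)];print(np.polyfit(G[:,2],G[:,1],1),np.polyfit(G[:,2],G[:,0],1),np.percentile(G,[2,50,98],axis=0))
p,d=snapshot("top");np.savez("top1.npz",p=p,d=d);cv2.imwrite("pics/t1.png",cv2.resize(p[170:310,200:400],(800,560),interpolation=cv2.INTER_CUBIC)[:,:,::-1])
P=cloud("top",d);P[d==0]=9
H=P[(P[...,2]>.165)&(P[...,2]<.205)];H=H[(H[:,0]>.38)&(H[:,0]<.55)&(H[:,1]>.0)&(H[:,1]<.2)]
print("head",len(H),np.median(H,0),cv2.minAreaRect(H[:,:2].astype(np.float32)))
```

```text
('clock', 9.7)
('joint_pos', [65.156, 43.316, -16.987, 22.879, -93.239, -78.025])
('tool_pos', [0.459, 0.189, 0.102])
('orientation', [-179.561, -66.005, -90.182])
('force', [0.138, 0.294, -0.76])
('opening', 0.088)
('gripper_force', 0.0)
[-0.00681919  0.11163521] [0.00484006 0.48639547] [[0.47693161 0.08977011 0.00948921]
 [0.48726354 0.11095085 0.0639421 ]
 [0.49045035 0.13516435 0.11212563]]
head 432 [0.44925578 0.11518262 0.18835634] ((0.4470946788787842, 0.11496994644403458), (0.08789262920618057, 0.029477598145604134), 1.032565951347351)
```

View pics/t1.png

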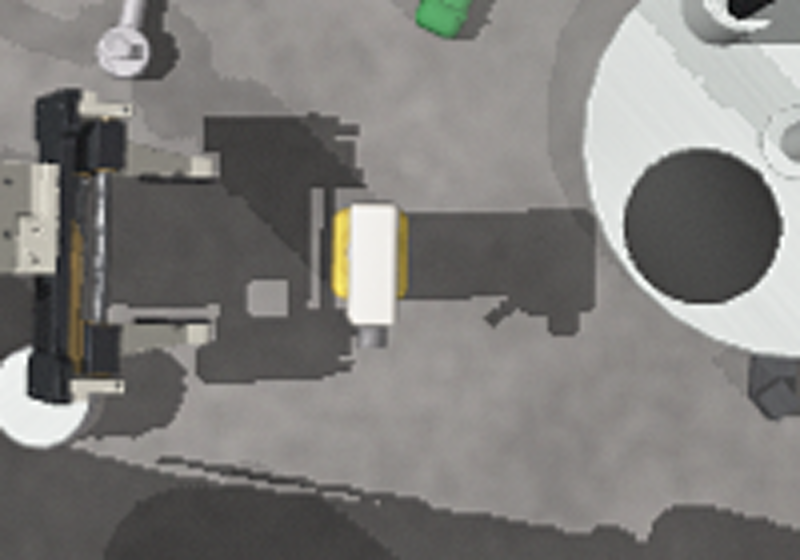

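The crop shows the bottle standing, head at about (372,265), with the nozzle toward the robot. Next: rise, reorient the tool downward, and grip the head across y.

Run:
```python
from h import *
plan([.459,.24,.32],wx(-30)*DOWN(-90))
```

```text
TCP target [0.459  0.2306 0.3037] turn deg 36.2
[0.834, -0.005, -0.618, -0.001, -0.632, 0.0] rows>= 2.1
[0.602, -0.005, -0.846, -0.002, -0.631, 0.001] rows>= 2.1
```

>>> step_arm([
  [[0.28,0,-0.2,0,-0.2,0],[0.56,0,-0.4,0,-0.4,0],[0.83,0,-0.62,0,-0.63,0]],
])

```text
clock: 10.1
tool_pos: [0.4578, 0.2068, 0.2019]
orientation: [179.8, -48.2, -89.8]
force: [0.9, 1.0, -0.3]
opening: 0.0876
gripper_force: 0.0
```

>>> step_arm([
  [[0.2,0,-0.28,0,-0.2,0],[0.4,0,-0.56,0,-0.4,0],[0.6,0,-0.85,0,-0.63,0],[0.6,0,-0.85,0,-0.63,0]],
])

```text
clock: 10.5
tool_pos: [0.4599, 0.2309, 0.3109]
orientation: [-179.4, -29.3, -90.3]
force: [0.6, 0.4, 0.2]
opening: 0.0877
gripper_force: 0.0
```

Run:
```python
from h import *
st();plan([.459,.114,.29],DOWN(1))
```

```text
('clock', 10.5)
('joint_pos', [60.689, 14.323, -5.075, 14.349, -96.279, -62.56])
('tool_pos', [0.46, 0.231, 0.311])
('orientation', [-179.391, -29.303, -90.34])
('force', [0.584, 0.4, 0.187])
('opening', 0.088)
('gripper_force', 0.0)
TCP target [0.459  0.114  0.2712] turn deg 94.8
[0.206, 0.003, 0.23, 0.199, -0.203, -0.777] rows>= 2.8
[0.207, 0.106, 0.202, 0.199, -0.202, -0.776] rows>= 2.8
[0.166, 0.199, 0.169, 0.2, -0.203, -0.777] rows>= 2.8
[0.091, 0.264, 0.131, 0.199, -0.203, -0.777] rows>= 2.8
```

>>> step_arm([
  [[0.07,0,0.08,0.07,-0.07,-0.26],[0.14,0,0.16,0.13,-0.14,-0.52],[0.206,0,0.23,0.2,-0.2,-0.777],[0.206,0,0.23,0.2,-0.2,-0.777]],
])

```text
clock: 10.9
tool_pos: [0.4572, 0.1988, 0.2943]
orientation: [174.6, -23.2, -65.3]
force: [-0.4, -0.2, -0.1]
opening: 0.0878
gripper_force: 0.0
```

>>> step_arm([
  [[0.07,0.04,0.07,0.07,-0.07,-0.26],[0.14,0.07,0.13,0.13,-0.14,-0.52],[0.207,0.106,0.2,0.2,-0.2,-0.777],[0.207,0.106,0.2,0.2,-0.2,-0.777]],
])

```text
clock: 11.3
tool_pos: [0.4571, 0.17, 0.2848]
orientation: [172.8, -15.0, -42.6]
force: [-0.7, -0.0, 1.1]
opening: 0.0879
gripper_force: 0.0
```

>>> step_arm([
  [[0.06,0.07,0.06,0.07,-0.07,-0.26],[0.11,0.13,0.11,0.13,-0.14,-0.52],[0.166,0.2,0.17,0.2,-0.2,-0.777],[0.166,0.2,0.17,0.2,-0.2,-0.777]],
])

```text
clock: 11.7
tool_pos: [0.4572, 0.141, 0.2749]
orientation: [174.4, -6.7, -20.8]
force: [-0.1, 0.3, 0.2]
opening: 0.0876
gripper_force: 0.0
```

>>> step_arm([
  [[0.03,0.09,0.04,0.07,-0.07,-0.26],[0.06,0.18,0.09,0.13,-0.14,-0.52],[0.09,0.264,0.13,0.2,-0.2,-0.777],[0.09,0.264,0.13,0.2,-0.2,-0.777],[0.09,0.264,0.13,0.2,-0.2,-0.777]],
])

```text
clock: 12.2
tool_pos: [0.4575, 0.1128, 0.2655]
orientation: [178.9, 0.3, 0.7]
force: [-0.3, 0.0, 0.3]
opening: 0.0878
gripper_force: 0.0
```

Run:
```python
from h import *
st();plan([.459,.1145,.171],DOWN(1))
p,d=snapshot("wrist");c=calibration("wrist");cv2.imwrite("pics/w2.png",p[:,:,::-1])
P=cloud("wrist",d,c);P[d==0]=9;H=P[(P[...,2]>.18)&(P[...,2]<.2)];H=H[abs(H[:,1]-.115)<.04];H=H[abs(H[:,0]-.45)<.1]
print(len(H),np.percentile(H,[1,50,99],axis=0) if len(H) else 0, cv2.minAreaRect(H[:,:2].astype(np.float32)) if len(H) else 0)
```

```text
('clock', 12.2)
('joint_pos', [38.526, -1.218, -16.526, 0.702, -75.638, 51.978])
('tool_pos', [0.457, 0.113, 0.265])
('orientation', [178.883, 0.329, 0.681])
('force', [-0.344, 0.022, 0.295])
('opening', 0.088)
('gripper_force', 0.0)
TCP target [0.459  0.1145 0.1522] turn deg 1.2
[0.011, -0.02, 0.566, 0.019, 0.006, -0.006] rows>= 1.1
[0.009, -0.014, 0.566, 0.02, 0.006, -0.005] rows>= 1.1
2623 [[0.40209659 0.09934976 0.18169624]
 [0.45119373 0.11408115 0.18961234]
 [0.48791453 0.12875498 0.19144746]] ((0.4442228078842163, 0.11386282742023468), (0.08896741271018982, 0.029960280284285545), 0.07161310315132141)
```

>>> step_arm([
  [[0,-0.005,0.25,0.02,0.006,0],[0.01,-0.01,0.5,0.04,0.012,0],[0.015,-0.015,0.75,0.04,0.012,0],[0.02,-0.02,0.95,0.04,0.012,0],[0.02,-0.02,1.0,0.04,0.012,0],[0.02,-0.02,1.0,0.04,0.012,0]],
])

```text
clock: 12.85
tool_pos: [0.4583, 0.1136, 0.1655]
orientation: [-179.9, 0.0, 1.1]
force: [0.4, -0.1, 0.1]
opening: 0.0877
gripper_force: 0.0
```

Run:
```python
from h import *
st();plan([.459,.114,.171],DOWN(0.3))
```

```text
('clock', 12.85)
('joint_pos', [37.834, 2.212, -26.045, -0.063, -61.714, 53.276])
('tool_pos', [0.458, 0.114, 0.166])
('orientation', [-179.939, 0.01, 1.08])
('force', [0.425, -0.086, 0.134])
('opening', 0.088)
('gripper_force', 0.0)
TCP target [0.459  0.114  0.1522] turn deg 0.8
[0.007, -0.004, 0.133, -0.002, 0.0, 0.027] rows>= 0.3
```

>>> step_arm([
  [[0,0,0.07,0,0,0.01],[0.007,0,0.133,0,0,0.027],[0.007,0,0.133,0,0,0.027]],
])

```text
clock: 13.15
tool_pos: [0.4592, 0.1133, 0.1521]
orientation: [-179.9, -0.0, 0.3]
force: [-0.6, -0.3, -0.3]
opening: 0.0874
gripper_force: 0.0
```

>>> step_arm([
  [[0,0,0,0,0,0],[0,0,0,0,0,0],[0,0,0,0,0,0],[0,0,0,0,0,0],[0,0,0,0,0,0],[0,0,0,0,0,0],[0,0,0,0,0,0],[0,0,0,0,0,0],[0,0,0,0,0,0]],
], jaw=255)

```text
clock: 14.05
tool_pos: [0.4608, 0.1138, 0.154]
orientation: [-179.8, -0.2, 0.4]
force: [-0.9, 1.3, 4.8]
opening: 0.0215
gripper_force: 3.8
```

>>> step_arm([
  [[0,0,-0.1,0,0,0],[0,0,-0.25,0,0,0],[0,0,-0.45,0,0,0],[0,0,-0.65,0,0,0],[0,0,-0.8,0,0,0],[0,0,-0.8,0,0,0]],
])

```text
clock: 14.65
tool_pos: [0.4605, 0.1136, 0.2351]
orientation: [-179.7, -0.3, 0.4]
force: [0.3, -0.6, -0.0]
opening: 0.0003
gripper_force: 0.0
```

Run:
```python
from h import *
st()
p,d,P=bottle();F=P[P[:,0]>.47]
G=F[(F[:,2]<.195)];print(np.polyfit(G[:,2],G[:,1],1),np.polyfit(G[:,2],G[:,0],1),np.percentile(G,[2,50,98],axis=0))
# pad/turntable refined
D=np.load("top1.npz");p=D["p"];k=(p.max(-1)<75).astype(np.uint8);k[:204]=0;k[250:]=0;k[:,:352]=0;k[:,400:]=0
k=cv2.morphologyEx(k,cv2.MORPH_OPEN,np.ones((3,3)));n,l,s,ce=cv2.connectedComponentsWithStats(k);i=1+s[1:,4].argmax();c=max(cv2.findContours((l==i).astype(np.uint8),0,1)[0],key=len)
X=ray("top",c.reshape(-1,2),.032)[:,:2];A=np.c_[2*X,np.ones(len(X))];q=np.linalg.lstsq(A,(X**2).sum(1),rcond=None)[0];print("pad circ",q[:2],np.sqrt(q[2]+q[0]**2+q[1]**2),s[i])
a=np.radians(131.3);C=np.array([.5455,-.1857]);print("pad exp",C+.09*np.array([np.cos(a),np.sin(a)]))
```

```text
('clock', 14.65)
('joint_pos', [37.664, -0.681, -19.603, -0.059, -70.719, 52.728])
('tool_pos', [0.46, 0.114, 0.235])
('orientation', [-179.738, -0.252, 0.373])
('force', [0.349, -0.638, -0.043])
('opening', 0.0)
('gripper_force', 0.0)
[0.01218938 0.11021407] [-0.06425661  0.49000512] [[0.47162132 0.08975805 0.01052358]
 [0.48686548 0.11113017 0.08103793]
 [0.49041452 0.13418983 0.1336392 ]]
pad circ [ 0.48512271 -0.12576372] 0.04253385311913342 [368 208  27  38 535]
pad exp [ 0.48609985 -0.11808623]
```

The grip slipped off. Looking again.

Run:
```python
from h import *
a,d=snapshot("wrist");b,ds=snapshot("scene");np.savez("s3.npz",p=b,d=ds)
cv2.imwrite("pics/x.png",np.hstack([cv2.resize(a,(400,300)),cv2.resize(b[110:245,180:360],(400,300),interpolation=cv2.INTER_CUBIC)])[:,:,::-1])
```

```text
(no output)
```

View pics/x.png

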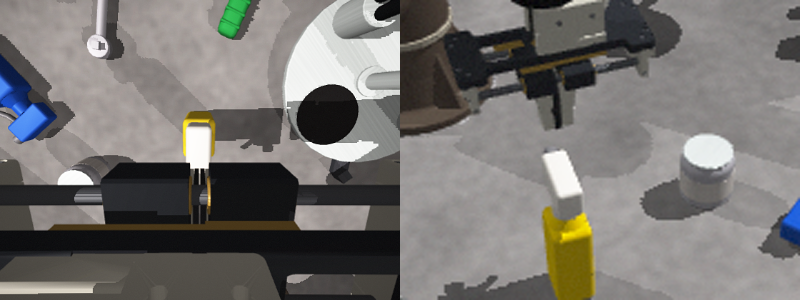

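Run:
```python
from h import *
c=calibration("wrist");p,d=snapshot("wrist");P=cloud("wrist",d,c);P[d==0]=9
st()
hs=cv2.cvtColor(p,cv2.COLOR_RGB2HSV)
m=(abs(P[...,0]-.45)<.12)&(abs(P[...,1]-.114)<.06)
for lo,hi in((.18,.2),(.15,.18),(.1,.15),(.05,.1)):
    H=P[m&(P[...,2]>lo)&(P[...,2]<hi)]
    if len(H)>20: print(lo,len(H),np.percentile(H,[1,50,99],axis=0).round(4).tolist(),cv2.minAreaRect(H[:,:2].astype(np.float32)))
D=np.load("s3.npz");p,d=D["p"],D["d"];P=cloud("scene",d);P[d==0]=9
m=(abs(P[...,0]-.45)<.12)&(abs(P[...,1]-.114)<.06)&(P[...,2]>.02)&(P[...,2]<.2)
for z in np.arange(.02,.2,.01):
    H=P[m&(abs(P[...,2]-z)<.005)]
    if len(H)>5:print(z.round(3),len(H),np.percentile(H[:,0],[5,50,97]).round(4),np.percentile(H[:,1],[3,50,97]).round(4))
```

```text
('clock', 14.85)
('joint_pos', [37.664, -0.532, -19.863, -0.12, -70.611, 52.727])
('tool_pos', [0.459, 0.113, 0.232])
('orientation', [-179.875, 0.022, 0.351])
('force', [-0.906, 0.352, -0.472])
('opening', 0.0)
('gripper_force', 0.0)
0.18 2163 [[0.4288, 0.0982, 0.1821], [0.4656, 0.1123, 0.1898], [0.4886, 0.1272, 0.1916]] ((0.45404672622680664, 0.11262866854667664), (0.029496431350708008, 0.06978568434715271), 89.73665618896484)
0.15 122 [[0.487, 0.0994, 0.1567], [0.4887, 0.1127, 0.1696], [0.4889, 0.1261, 0.1778]] ((0.4877752661705017, 0.11325174570083618), (0.0031947619281709194, 0.02792675420641899), 3.2314798831939697)
0.1 751 [[0.4342, 0.0896, 0.105], [0.4778, 0.115, 0.1196], [0.4888, 0.1372, 0.1281]] ((0.4603975713253021, 0.11319766193628311), (0.0479922853410244, 0.05711517482995987), 89.22620391845703)
0.05 177 [[0.4865, 0.0925, 0.0522], [0.4886, 0.1142, 0.077], [0.4888, 0.1349, 0.0994]] ((0.48764583468437195, 0.11373113840818405), (0.0024454619269818068, 0.0429363027215004), 0.02656394988298416)
0.02 25 [0.4484 0.4866 0.4888] [0.09   0.1097 0.1356]
0.03 46 [0.4574 0.4877 0.49
[... 190 characters left out ...]
.07 50 [0.4535 0.4871 0.4898] [0.0901 0.1093 0.1339]
0.08 50 [0.4564 0.4876 0.4906] [0.09   0.1049 0.1333]
0.09 59 [0.4513 0.4879 0.4901] [0.0902 0.1084 0.1352]
0.1 52 [0.4561 0.4873 0.49  ] [0.0901 0.1099 0.1344]
0.11 64 [0.4486 0.4866 0.4901] [0.0902 0.1081 0.1359]
0.12 144 [0.4391 0.4799 0.4888] [0.0916 0.1066 0.1355]
0.13 69 [0.4589 0.4723 0.4785] [0.0954 0.1104 0.1327]
0.14 18 [0.4561 0.47   0.4773] [0.0982 0.1018 0.1235]
0.15 7 [0.4582 0.4652 0.4833] [0.0987 0.0993 0.1037]
0.16 38 [0.4367 0.4869 0.4889] [0.0993 0.1081 0.1268]
0.17 53 [0.4263 0.4872 0.4901] [0.0993 0.1073 0.1279]
0.18 58 [0.4028 0.4841 0.4901] [0.0994 0.1103 0.1267]
0.19 268 [0.4189 0.4553 0.4878] [0.1006 0.1135 0.1277]
```

The bottle is still standing, unmoved, with its axis at about (.4587,.113). I'll re-open, go a little lower and close while watching the opening.

>>> step_arm([
  [[0,0,-0.2,0,0,0],[0,0,-0.2,0,0,0],[0,0,-0.2,0,0,0],[0,0,-0.2,0,0,0],[0,0,-0.2,0,0,0],[0,0,-0.2,0,0,0],[0,0,-0.2,0,0,0]],
], jaw=60)

```text
clock: 15.55
tool_pos: [0.4592, 0.113, 0.2523]
orientation: [-179.9, -0.0, 0.4]
force: [0.2, 0.7, -0.0]
opening: 0.0507
gripper_force: 0.0
```

Run:
```python
from h import *
st();plan([.459,.113,.165],DOWN(0))
```

```text
('clock', 15.55)
('joint_pos', [37.663, -1.165, -17.823, -0.098, -73.231, 52.728])
('tool_pos', [0.459, 0.113, 0.252])
('orientation', [-179.858, -0.031, 0.363])
('force', [0.185, 0.735, -0.021])
('opening', 0.051)
('gripper_force', 0.0)
TCP target [0.459  0.113  0.1462] turn deg 0.4
[-0.002, 0.002, 0.531, -0.002, -0.001, 0.006] rows>= 1.1
[-0.001, 0.001, 0.53, -0.003, -0.0, 0.007] rows>= 1.1
```

>>> step_arm([
  [[0,0,0.3,0,0,0],[0,0,0.6,0,0,0],[0,0,0.8,0,0,0],[0,0,0.9,0,0,0],[0,0,0.9,0,0,0]],
])

```text
clock: 16.05
tool_pos: [0.4588, 0.1129, 0.1616]
orientation: [-179.9, 0.1, 0.4]
force: [1.5, -0.4, 0.5]
opening: 0.0671
gripper_force: 0.0
```

>>> step_arm([
  [[0,0,0.06,0,0,0],[0,0,0.12,0,0,0],[0,0,0.16,0,0,0],[0,0,0.16,0,0,0]],
])

```text
clock: 16.45
tool_pos: [0.4593, 0.1133, 0.1463]
orientation: [-179.9, -0.0, 0.4]
force: [-0.7, 1.0, 0.2]
opening: 0.0673
gripper_force: 0.0
```

>>> step_arm([
  [[0,0,0,0,0,0],[0,0,0,0,0,0]],
], jaw=150)

```text
clock: 16.65
tool_pos: [0.4596, 0.1135, 0.1469]
orientation: [-179.8, -0.1, 0.4]
force: [0.8, 0.5, -0.3]
opening: 0.0561
gripper_force: 0.0
```

>>> step_arm([
  [[0,0,0,0,0,0],[0,0,0,0,0,0]],
], jaw=165)

```text
clock: 16.85
tool_pos: [0.4595, 0.1134, 0.1467]
orientation: [-179.8, -0.1, 0.4]
force: [-0.6, -0.1, -1.1]
opening: 0.0403
gripper_force: 0.0
```

>>> step_arm([
  [[0,0,0,0,0,0],[0,0,0,0,0,0]],
], jaw=175)

```text
clock: 17.05
tool_pos: [0.4595, 0.1135, 0.1467]
orientation: [-179.8, -0.1, 0.4]
force: [-0.8, 1.4, 0.9]
opening: 0.0296
gripper_force: 30.0
```

It's now stopped at 29.6 mm with 30 N. Lifting a little to check.

>>> step_arm([
  [[0,0,0,0,0,0],[0,0,-0.03,0,0,0],[0,0,-0.08,0,0,0],[0,0,-0.15,0,0,0],[0,0,-0.25,0,0,0],[0,0,-0.25,0,0,0]],
], jaw=255)

```text
clock: 17.65
tool_pos: [0.4604, 0.1138, 0.1734]
orientation: [-179.8, -0.2, 0.4]
force: [-0.3, -0.3, -3.6]
opening: 0.0296
gripper_force: 30.0
```

>>> step_arm([
  [[0,0,-0.1,0,0,0],[0,0,-0.25,0,0,0],[0,0,-0.4,0,0,0],[0,0,-0.5,0,0,0],[0,0,-0.5,0,0,0]],
])

```text
clock: 18.15
tool_pos: [0.4601, 0.1136, 0.2232]
orientation: [-179.8, -0.2, 0.4]
force: [0.8, 0.7, -4.5]
opening: 0.0292
gripper_force: 30.0
```

Run:
```python
from h import *
st()
p,d,P=bottle();F=P[P[:,0]>.47];G=F[(F[:,2]<.185)];print(np.polyfit(G[:,2],G[:,1],1),np.polyfit(G[:,2],G[:,0],1),np.percentile(G,[2,50,98],axis=0))
p,d=snapshot("top");P=cloud("top",d);P[d==0]=9
# handle
H=P[(P[...,2]>.228)&(P[...,2]<.25)];H=H[(H[:,0]>.4)&(H[:,0]<.65)&(H[:,1]<-.05)&(H[:,1]>-.35)];print("handle",cv2.minAreaRect(H[:,:2].astype(np.float32)))
k=(p.max(-1)<80)&(p.max(-1)-p.min(-1)<14)&(abs(P[...,2]-.032)<.012);k[:, :345]=0;k[:,405:]=0;k[:200]=0;k[252:]=0
k=cv2.morphologyEx(k.astype(np.uint8),cv2.MORPH_OPEN,np.ones((3,3)))
n,l,s,ce=cv2.connectedComponentsWithStats(k);i=1+s[1:,4].argmax();hull=max(cv2.findContours((l==i).astype(np.uint8),0,1)[0],key=len).reshape(-1,2)
X=ray("top",hull,.032)[:,:2];A=np.c_[2*X,np.ones(len(X))];q=np.linalg.lstsq(A,(X**2).sum(1),rcond=None)[0];print("pad circ",q[:2],np.sqrt(q[2]+q[0]**2+q[1]**2),s[i])
```

```text
('clock', 18.15)
('joint_pos', [37.668, -0.254, -20.74, -0.08, -69.225, 52.729])
('tool_pos', [0.46, 0.114, 0.223])
('orientation', [-179.766, -0.185, 0.369])
('force', [0.79, 0.717, -4.546])
('opening', 0.029)
('gripper_force', 29.969)
[-0.01083493  0.11188503] [-0.00660944  0.48918394] [[0.47440662 0.08929272 0.08651043]
 [0.48901766 0.11001114 0.13752374]
 [0.49223402 0.13396907 0.18319899]]
handle ((0.5459471940994263, -0.18482762575149536), (0.016109609976410866, 0.0696880966424942), 41.48492431640625)
pad circ [ 0.48602183 -0.11815853] 0.05252592098667701 [ 356  208   39   38 1161]
```

The bottle is held firmly and upright. The pad is at (.486,-.118), so I move over it with yaw -48.6.

Run:
```python
from h import *
plan([.486,-.118,.225],DOWN(-48.6),tcp=True)
```

```text
TCP target [ 0.486 -0.118  0.225] turn deg 49.0
[0.085, 0.771, -0.015, -0.002, 0.0, 0.57] rows>= 1.9
[0.298, 0.716, -0.014, -0.002, 0.001, 0.569] rows>= 1.9
[0.488, 0.604, -0.013, -0.002, 0.0, 0.57] rows>= 1.9
```

>>> step_arm([
  [[0.01,0.1,0,0,0,0.08],[0.03,0.3,0,0,0,0.22],[0.06,0.55,-0.01,0,0,0.4],[0.085,0.77,-0.01,0,0,0.57]],
])

```text
clock: 18.65
tool_pos: [0.4679, 0.0348, 0.2217]
orientation: [-179.9, 0.1, -16.2]
force: [-0.3, -0.3, -3.5]
opening: 0.0294
gripper_force: 30.0
```

>>> step_arm([
  [[0.08,0.19,0,0,0,0.15],[0.16,0.37,0,0,0,0.3],[0.23,0.54,-0.01,0,0,0.43],[0.3,0.716,-0.01,0,0,0.57]],
])

```text
clock: 19.05
tool_pos: [0.477, -0.0422, 0.2225]
orientation: [-179.9, 0.1, -32.6]
force: [1.4, -0.0, -3.8]
opening: 0.0291
gripper_force: 30.0
```

>>> step_arm([
  [[0.15,0.18,0,0,0,0.17],[0.29,0.36,0,0,0,0.34],[0.4,0.5,0,0,0,0.47],[0.46,0.57,-0.01,0,0,0.54],[0.488,0.604,-0.01,0,0,0.57],[0.488,0.604,-0.01,0,0,0.57]],
])

```text
clock: 19.65
tool_pos: [0.4863, -0.1183, 0.2236]
orientation: [-179.9, 0.1, -48.7]
force: [-0.5, 0.6, -3.9]
opening: 0.0293
gripper_force: 30.0
```

Run:
```python
from h import *
st();plan([.486,-.118,.185],DOWN(-48.6),tcp=True)
p,d,P=bottle(box=(.38,.6,-.3,0));np.savez("s4.npz",p=p,d=d)
for z in np.arange(.08,.2,.02):
    f=P[abs(P[:,2]-z)<.01];
    if len(f)>5:print(z,len(f),np.percentile(f,[3,50,97],axis=0)[:,:2].round(3).tolist())
```

```text
('clock', 19.65)
('joint_pos', [8.725, 2.653, -17.656, -0.162, -69.655, 32.665])
('tool_pos', [0.486, -0.118, 0.224])
('orientation', [-179.888, 0.108, -48.666])
('force', [-0.482, 0.61, -3.878])
('opening', 0.029)
('gripper_force', 29.968)
TCP target [ 0.486 -0.118  0.185] turn deg 0.2
[-0.003, 0.001, 0.386, -0.004, 0.004, -0.002] rows>= 0.8
0.08 46 [[0.491, -0.148], [0.507, -0.116], [0.52, -0.087]]
0.1 149 [[0.488, -0.149], [0.505, -0.114], [0.52, -0.085]]
0.12000000000000001 159 [[0.488, -0.149], [0.508, -0.115], [0.52, -0.086]]
0.14 170 [[0.488, -0.15], [0.507, -0.117], [0.519, -0.086]]
0.16000000000000003 177 [[0.489, -0.149], [0.506, -0.115], [0.52, -0.086]]
0.18000000000000002 180 [[0.488, -0.15], [0.506, -0.117], [0.52, -0.086]]
```

>>> step_arm([
  [[0,0,0.1,0,0,0],[0,0,0.2,0,0,0],[0,0,0.29,0,0,0],[0,0,0.36,0,0,0],[0,0,0.39,0,0,0],[0,0,0.39,0,0,0]],
])

```text
clock: 20.3
tool_pos: [0.4862, -0.1179, 0.1844]
orientation: [-179.9, 0.1, -48.6]
force: [0.8, -0.5, -3.5]
opening: 0.0295
gripper_force: 30.0
```

>>> step_arm([
  [[0,0,0.01,0,0,0],[0,0,0.02,0,0,0],[0,0,0.03,0,0,0],[0,0,0.04,0,0,0],[0,0,0.04,0,0,0]],
])

```text
clock: 20.8
tool_pos: [0.4864, -0.1179, 0.1809]
orientation: [-179.9, 0.1, -48.6]
force: [-0.1, -0.7, -4.3]
opening: 0.0295
gripper_force: 30.0
```

>>> step_arm([
  [[0,0,0.01,0,0,0],[0,0,0.02,0,0,0],[0,0,0.02,0,0,0]],
])

```text
clock: 21.1
tool_pos: [0.4864, -0.1179, 0.1788]
orientation: [-179.9, 0.1, -48.6]
force: [0.3, -0.3, -4.9]
opening: 0.0297
gripper_force: 30.0
```

>>> step_arm([
  [[0,0,0.007,0,0,0],[0,0,0.015,0,0,0],[0,0,0.015,0,0,0]],
])

```text
clock: 21.4
tool_pos: [0.4874, -0.1181, 0.1787]
orientation: [-179.8, -0.0, -48.6]
force: [-1.4, -0.0, 5.3]
opening: 0.0296
gripper_force: 30.0
```

Contact (about 10 N). Releasing and rising.

>>> step_arm([
  [[0,0,0,0,0,0],[0,0,0,0,0,0],[0,0,0,0,0,0],[0,0,0,0,0,0],[0,0,0,0,0,0],[0,0,0,0,0,0],[0,0,0,0,0,0]],
], jaw=0)

```text
clock: 22.1
tool_pos: [0.4865, -0.1179, 0.1775]
orientation: [-179.9, 0.1, -48.6]
force: [0.1, -0.2, -0.1]
opening: 0.0796
gripper_force: 0.0
```

>>> step_arm([
  [[0,0,-0.1,0,0,0],[0,0,-0.3,0,0,0],[0,0,-0.6,0,0,0],[0,0,-0.95,0,0,0],[0,0,-0.95,0,0,0]],
])

```text
clock: 22.6
tool_pos: [0.4891, -0.1186, 0.2783]
orientation: [-179.5, -0.3, -48.6]
force: [-0.1, 0.9, -0.4]
opening: 0.0874
gripper_force: 0.0
```

Run:
```python
from h import *
st()
plan([.5457,-.1855,.295],DOWN(-48.6),tcp=True)
p,d,P=bottle(box=(.38,.6,-.3,0));
for z in np.arange(.04,.16,.02):
    f=P[abs(P[:,2]-z)<.01];
    if len(f)>5:print(z,len(f),np.percentile(f,[3,50,97],axis=0)[:,:2].round(3).tolist())
p,d=snapshot("wrist");c=calibration("wrist");P=cloud("wrist",d,c);P[d==0]=9
H=P[(P[...,2]>.21)&(P[...,2]<.228)&(abs(P[...,0]-.48)<.1)&(abs(P[...,1]+.11)<.09)];print("head",len(H),np.median(H,0),cv2.minAreaRect(H[:,:2].astype(np.float32)))
H=P[(P[...,2]>.23)&(P[...,2]<.25)&(abs(P[...,0]-.54)<.08)&(abs(P[...,1]+.19)<.08)];print("handle",len(H),cv2.minAreaRect(H[:,:2].astype(np.float32)) if len(H) else 0)
```

```text
('clock', 22.6)
('joint_pos', [8.747, 0.981, -12.392, -0.024, -76.071, 32.66])
('tool_pos', [0.489, -0.119, 0.278])
('orientation', [-179.519, -0.28, -48.599])
('force', [-0.113, 0.898, -0.36])
('opening', 0.087)
('gripper_force', 0.0)
TCP target [ 0.5457 -0.1855  0.295 ] turn deg 0.6
[0.877, 0.016, -0.163, -0.017, -0.01, 0.0] rows>= 1.8
0.04 79 [[0.472, -0.152], [0.506, -0.116], [0.52, -0.084]]
0.06 148 [[0.488, -0.15], [0.507, -0.114], [0.521, -0.085]]
0.07999999999999999 146 [[0.49, -0.149], [0.507, -0.115], [0.521, -0.085]]
0.09999999999999999 152 [[0.488, -0.148], [0.507, -0.115], [0.52, -0.085]]
0.12 158 [[0.489, -0.149], [0.507, -0.115], [0.52, -0.086]]
0.13999999999999999 179 [[0.488, -0.149], [0.508, -0.116], [0.52, -0.085]]
head 2784 [ 0.48266028 -0.11465989  0.21988217] ((0.4807440936565399, -0.11279217898845673), (0.029542632400989532, 0.07407942414283752), 40.64856719970703)
handle 2107 ((0.5433764457702637, -0.1876046508550644), (0.01592203974723816, 0.06929145753383636), 41.84434127807617)
```

The bottle stands centred on the pad with its nozzle outwards (head 40.6° against handle 41.8°). Moving over the handle.

>>> step_arm([
  [[0.2,0,-0.05,0,0,0],[0.5,0.01,-0.1,0,0,0],[0.87,0.015,-0.16,-0.017,-0.01,0],[0.87,0.015,-0.16,-0.017,-0.01,0],[0.87,0.015,-0.16,-0.017,-0.01,0]],
], jaw=100)

```text
clock: 23.2
tool_pos: [0.5425, -0.1849, 0.2866]
orientation: [179.5, 0.5, -48.7]
force: [1.0, 0.7, -0.6]
opening: 0.0555
gripper_force: 0.0
```

Run:
```python
from h import *
st()
plan([.545,-.1865,.205],DOWN(-48.5),tcp=True)
```

```text
('clock', 23.2)
('joint_pos', [0.673, 8.684, -2.748, -0.079, -79.247, 40.633])
('tool_pos', [0.542, -0.185, 0.287])
('orientation', [179.535, 0.501, -48.711])
('force', [0.98, 0.652, -0.638])
('opening', 0.055)
('gripper_force', 0.0)
TCP target [ 0.545  -0.1865  0.205 ] turn deg 0.7
[0.036, -0.015, 0.816, 0.016, 0.018, -0.007] rows>= 1.6
```

>>> step_arm([
  [[0.01,0,0.2,0.01,0.01,0],[0.03,-0.01,0.45,0.016,0.016,0],[0.036,-0.015,0.65,0.016,0.018,0],[0.036,-0.015,0.78,0.016,0.018,-0.006],[0.036,-0.015,0.816,0.016,0.018,-0.006],[0.036,-0.015,0.816,0.016,0.018,-0.006]],
])

```text
clock: 23.8
tool_pos: [0.5453, -0.1859, 0.2068]
orientation: [-179.9, -0.1, -48.4]
force: [1.1, -0.2, 0.3]
opening: 0.0533
gripper_force: 0.0
```

>>> step_arm([
  [[0,0,0,0,0,0],[0,0,0,0,0,0],[0,0,0,0,0,0],[0,0,0,0,0,0],[0,0,0,0,0,0],[0,0,0,0,0,0],[0,0,0,0,0,0],[0,0,0,0,0,0]],
], jaw=255)

```text
clock: 24.6
tool_pos: [0.5456, -0.1861, 0.2067]
orientation: [-179.9, -0.1, -48.5]
force: [-0.0, -0.3, -0.4]
opening: 0.0007
gripper_force: 0.0
```

Run:
```python
from h import *
st()
```

```text
('clock', 24.6)
('joint_pos', [0.625, 10.577, -10.786, 0.038, -68.462, 40.904])
('tool_pos', [0.546, -0.186, 0.207])
('orientation', [-179.891, -0.142, -48.457])
('force', [-0.041, -0.305, -0.4])
('opening', 0.001)
('gripper_force', 0.0)
```

Run:
```python
from h import *
a,da=snapshot("wrist");c=calibration("wrist");b,d=snapshot("scene")
cv2.imwrite("pics/y.png",np.hstack([cv2.resize(a,(400,300)),cv2.resize(b[195:345,70:270],(400,300),interpolation=cv2.INTER_CUBIC)])[:,:,::-1])
```

```text
(no output)
```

View pics/y.png

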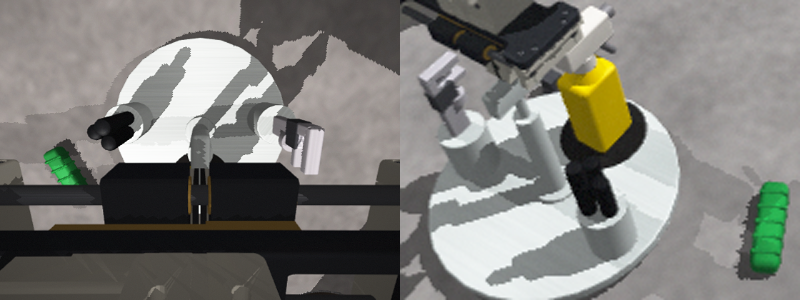

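The crop shows the shut fingers next to the bar rather than straddling it. I check the fingertip and bar positions in the wrist depth.

Run:
```python
from h import *
o=get_obs();R=Ro.from_euler('xyz',o["orientation"],degrees=True)
for nm in("wrist","scene","top"):
    c=calibration(nm);p,d=snapshot(nm);P=cloud(nm,d,c);P[d==0]=9
    Q=R.inv().apply((P-o["tool_pos"]).reshape(-1,3)).reshape(P.shape)
    m=(P[...,2]>.195)&(P[...,2]<.26)&(abs(Q[...,1])<.045)&(Q[...,0]<.06)&(Q[...,0]>-.05)
    print(nm,m.sum())
    for z0 in np.arange(-.05,.015,.01):
        k=m&(Q[...,2]>=z0)&(Q[...,2]<z0+.01)
        if k.sum()>4:print("  tool z",z0.round(3),k.sum(),"x",np.percentile(Q[k][:,0],[2,50,98]).round(3),"y",np.percentile(Q[k][:,1],[2,50,98]).round(3),"rgb",np.median(p[k],0))
```

```text
wrist 1771
  tool z -0.05 155 x [0.01  0.011 0.012] y [-0.005  0.002  0.008] rgb [43. 43. 39.]
  tool z -0.04 1054 x [-0.025  0.02   0.034] y [-0.005  0.002  0.008] rgb [95. 96. 94.]
  tool z -0.03 366 x [0.009 0.03  0.036] y [-0.006  0.001  0.01 ] rgb [ 99.  100.   98.5]
  tool z -0.02 73 x [0.032 0.035 0.036] y [-0.006  0.002  0.009] rgb [84. 85. 83.]
  tool z -0.01 60 x [0.033 0.035 0.036] y [-0.005  0.002  0.009] rgb [80. 81. 79.]
scene 346
  tool z -0.05 37 x [0.001 0.01  0.012] y [-0.016 -0.009  0.016] rgb [98. 97. 91.]
  tool z -0.04 66 x [0.002 0.02  0.033] y [-0.006  0.001  0.008] rgb [ 96. 100.  99.]
  tool z -0.03 83 x [-0.002  0.02   0.035] y [-0.008 -0.005  0.006] rgb [ 99. 101. 102.]
  tool z -0.02 61 x [-0.004  0.017  0.035] y [-0.008 -0.006  0.003] rgb [145. 151. 151.]
  tool z -0.01 68 x [-0.019  0.015  0.035] y [-0.007 -0.006  0.001] rgb [139.5 144.  144. ]
  tool z 0.0 14 x [-0.005  0.001  0.027] y [-0.005 -0.003 -0.001] rgb [140.  144.  144.5]
top 1
```

Run:
```python
from h import *
c=calibration("scene")
f=lambda X:cv2.projectPoints(np.array(X,float).reshape(-1,1,3),np.array(c["rvec"]),np.array(c["tvec"]),np.array(c["mtx"]),np.array(c["dist"]))[0].reshape(-1,2).round(1).tolist()
print("tcp in s3:",f([.4592,.113,.2335]),f([.4592,.113,.27]),"seen ~[250.6,166]")
D=np.load("s3.npz");p,d=D["p"],D["d"];P=cloud("scene",d);P[d==0]=9
m=(abs(P[...,0]-.459)<.03)&(abs(P[...,1]-.113)<.05)&(P[...,2]>.2)&(P[...,2]<.33)
for z in np.arange(.2,.32,.01):
    k=m&(abs(P[...,2]-z)<.005)
    if k.sum()>2:print(z.round(3),k.sum(),np.percentile(P[k][:,0],[2,50,98]).round(3),np.percentile(P[k][:,1],[2,50,98]).round(3))
o=get_obs();c=calibration("wrist");t=f(o["tool_pos"]);print("wrist tcp px",t)
```

```text
tcp in s3: [[251.4, 176.6]] [[250.4, 165.0]] seen ~[250.6,166]
0.27 14 [0.452 0.468 0.469] [0.097 0.11  0.124]
0.28 52 [0.449 0.469 0.472] [0.096 0.11  0.126]
0.29 53 [0.459 0.469 0.472] [0.096 0.111 0.127]
0.3 48 [0.465 0.469 0.472] [0.095 0.112 0.128]
0.31 66 [0.465 0.469 0.472] [0.093 0.112 0.131]
wrist tcp px [[276.8, 230.7]]
```

The shut fingertips actually sit about 33 mm above the reported TCP (tip seen at z≈.267 with TCP at .2335). That explains both misses, so I open and go 32 mm lower.

>>> step_arm([
  [[0,0,0,0,0,0],[0,0,0,0,0,0],[0,0,0,0,0,0],[0,0,0,0,0,0],[0,0,0,0,0,0],[0,0,0,0,0,0],[0,0,0,0,0,0]],
], jaw=100)

```text
clock: 25.55
tool_pos: [0.5456, -0.1861, 0.2067]
orientation: [-179.9, -0.1, -48.5]
force: [0.7, -0.2, -0.3]
opening: 0.0499
gripper_force: 0.0
```

>>> step_arm([
  [[0,0.01,0.06,0,0,0],[0,0.01,0.12,0,0,0],[0,0.01,0.18,0,0,0],[0,0.01,0.24,0,0,0],[0,0.01,0.28,0,0,0],[0,0.01,0.28,0,0,0]],
])

```text
clock: 26.15
tool_pos: [0.5445, -0.1867, 0.1778]
orientation: [-179.9, -0.1, -48.5]
force: [-1.1, -0.3, -0.7]
opening: 0.0532
gripper_force: 0.0
```

>>> step_arm([
  [[0,0,0,0,0,0],[0,0,0,0,0,0],[0,0,0,0,0,0],[0,0,0,0,0,0],[0,0,0,0,0,0],[0,0,0,0,0,0],[0,0,0,0,0,0],[0,0,0,0,0,0]],
], jaw=220)

```text
clock: 26.95
tool_pos: [0.5451, -0.1867, 0.1788]
orientation: [-179.9, -0.2, -48.4]
force: [0.6, 1.9, 0.6]
opening: 0.0158
gripper_force: 30.0
```

>>> step_arm([
  [[0,0,0,0,0,-0.03],[0,0,0,0,0,-0.08],[0,0,0,0,0,-0.15],[0,0,0,0,0,-0.23],[0,0,0,0,0,-0.31],[0,0,0,0,0,-0.39],[0,0,0,0,0,-0.47],[0,0,0,0,0,-0.55],[0,0,0,0,0,-0.63],[0,0,0,0,0,-0.7],[0,0,0,0,0,-0.75],[0,0,0,0,0,-0.77],[0,0,0,0,0,-0.77]],
])

```text
clock: 28.25
tool_pos: [0.5452, -0.1866, 0.1789]
orientation: [-179.9, -0.2, -26.4]
force: [2.0, 3.3, 1.3]
opening: 0.0156
gripper_force: 30.0
```

>>> step_arm([
  [[0,0,0,0,0,-0.03],[0,0,0,0,0,-0.08],[0,0,0,0,0,-0.15],[0,0,0,0,0,-0.23],[0,0,0,0,0,-0.31],[0,0,0,0,0,-0.39],[0,0,0,0,0,-0.47],[0,0,0,0,0,-0.55],[0,0,0,0,0,-0.63],[0,0,0,0,0,-0.7],[0,0,0,0,0,-0.75],[0,0,0,0,0,-0.77],[0,0,0,0,0,-0.77]],
])

```text
clock: 29.55
tool_pos: [0.5452, -0.1865, 0.1788]
orientation: [-180.0, -0.2, -4.2]
force: [2.1, 6.2, 2.1]
opening: 0.0159
gripper_force: 30.0
```

Run:
```python
from h import *
st()
p,d,P=bottle(box=(.38,.6,-.3,0));print(len(P))
for z in np.arange(.04,.16,.02):
    f=P[abs(P[:,2]-z)<.01];
    if len(f)>5:print(z,len(f),np.percentile(f,[3,50,97],axis=0)[:,:2].round(3).tolist())
```

```text
('clock', 29.55)
('joint_pos', [0.572, 11.601, -13.218, 0.017, -64.964, 85.171])
('tool_pos', [0.545, -0.186, 0.179])
('orientation', [-179.997, -0.218, -4.249])
('force', [2.143, 6.211, 2.105])
('opening', 0.016)
('gripper_force', 30.002)
664
0.04 48 [[0.439, -0.182], [0.483, -0.164], [0.485, -0.153]]
0.06 81 [[0.442, -0.182], [0.483, -0.163], [0.486, -0.152]]
0.07999999999999999 85 [[0.443, -0.182], [0.483, -0.166], [0.486, -0.153]]
0.09999999999999999 89 [[0.444, -0.182], [0.483, -0.164], [0.487, -0.152]]
0.12 104 [[0.444, -0.19], [0.483, -0.168], [0.486, -0.152]]
0.13999999999999999 105 [[0.445, -0.188], [0.483, -0.164], [0.487, -0.152]]
```

Bottle upright and turned. I release, rise clear of the bar and verify the alignment.

>>> step_arm([
  [[0,0,0,0,0,0],[0,0,0,0,0,0],[0,0,0,0,0,0],[0,0,0,0,0,0],[0,0,0,0,0,0],[0,0,0,0,0,0]],
], jaw=100)

```text
clock: 30.2
tool_pos: [0.5448, -0.1869, 0.1787]
orientation: [180.0, -0.2, -4.3]
force: [0.3, 0.6, -0.1]
opening: 0.0528
gripper_force: 0.0
```

>>> step_arm([
  [[0,0,-0.1,0,0,0],[0,0,-0.3,0,0,0],[0,0,-0.6,0,0,0],[0,0,-0.95,0,0,0]],
])

```text
clock: 30.6
tool_pos: [0.5441, -0.1867, 0.2748]
orientation: [180.0, -0.1, -4.3]
force: [0.7, -0.9, 0.3]
opening: 0.0532
gripper_force: 0.0
```

>>> step_arm([
  [[0.3,0,-0.3,0,0,0],[0.6,0,-0.6,0,0,0],[1,0,-0.8,0,0,0],[1,0,-0.8,0,0,0],[1,0,-0.8,0,0,0]],
])

```text
clock: 31.1
tool_pos: [0.6447, -0.1942, 0.3536]
orientation: [180.0, -0.1, -4.3]
force: [0.6, -0.7, -1.5]
opening: 0.0534
gripper_force: 0.0
```

Run:
```python
from h import *
st()
for nm in("top","scene"):
    p,d=snapshot(nm);P=cloud(nm,d);P[d==0]=9
    for n,lo,hi,b in(("handle",.228,.25,(.5,.6,-.24,-.13)),("head",.212,.228,(.36,.5,-.25,-.1)),("tab",.02,.036,(.33,.388,-.23,-.12))):
        H=P[(P[...,2]>lo)&(P[...,2]<hi)&(P[...,0]>b[0])&(P[...,0]<b[1])&(P[...,1]>b[2])&(P[...,1]<b[3])]
        if len(H)>5:print(nm,n,len(H),H.mean(0).round(4),cv2.minAreaRect(H[:,:2].astype(np.float32)))
    if nm=="top":cv2.imwrite("pics/f.png",cv2.resize(p[140:290,320:480],(640,600),interpolation=cv2.INTER_CUBIC)[:,:,::-1])
```

```text
('clock', 31.1)
('joint_pos', [-0.192, 17.487, 16.955, 0.026, -89.333, 85.858])
('tool_pos', [0.645, -0.194, 0.354])
('orientation', [179.983, -0.137, -4.333])
('force', [0.575, -0.702, -1.48])
('opening', 0.053)
('gripper_force', 0.0)
scene handle 240 [ 0.5491 -0.1862  0.2368] ((0.5459915399551392, -0.18669116497039795), (0.015742208808660507, 0.07010436803102493), 85.40377044677734)
scene head 317 [ 0.4498 -0.1734  0.2211] ((0.44138774275779724, -0.17447538673877716), (0.02992228977382183, 0.08947893977165222), 83.4938735961914)
```

View pics/f.png

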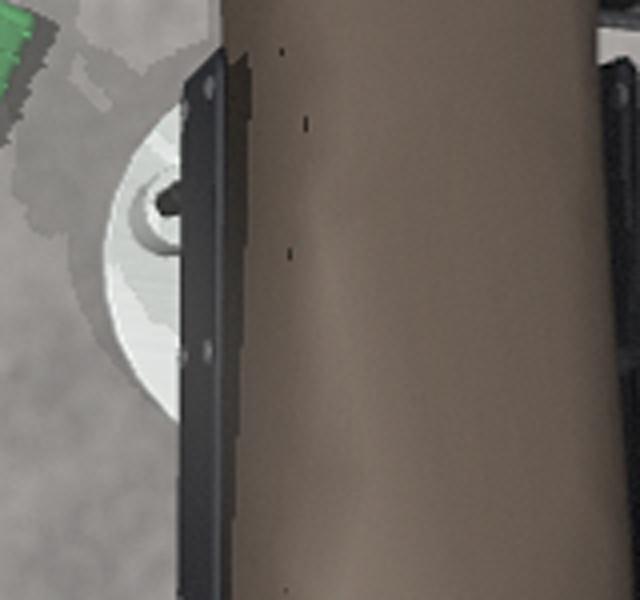

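In the last crop the arm hides most of the turntable. The scene depth gives the handle at 175.4° (tab about 175.6°), and the bottle head at 173.5°, upright and centred. Handing in.

```bash
python3 -c "
from plant import *
print(close_job())"
```

```text
the job is handed in; nothing more can be done
None
```

The job is handed in: the bottle stands released on the pad, about 2° off straight out, with the turntable within about 1° of the tab by my measurements and 31 of 72 s used; the first grip on the head and on the handle each missed and was redone, and the judge's verdict was not shown.

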